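# Count along the rack tabs and load the tin into the third gap

## Task

Starting at the red end of the blue rack, run a fingertip along its back rail so that it flicks over the orange tabs of the first, second and third gaps in that order, and none of the tabs beyond. Then push the yellow tin across the bench, never lifting it, into that third gap until it sits fully home against the back rail, still upright. Leave everything else as it is.

Things in the scene. Friction and masses are not known exactly. Their poses are not given: they have to be found in the camera images.
- rack: Blue steel rack fixed to the bench: a back rail with 7 dividers pointing to the robot, so that 6 gaps lie side by side, open to the robot and above; the bench is their floor. Origin: middle of the rail's front face, at bench level; x points away from the robot into the rail, y left along the rail, z up. Rail 330 mm long, 30 high, 16 thick (x 0 to 16 mm). It never moves during a run.
- mouths (a point): Point at bench level midway along the row of gap mouths: the tip of the middle divider, rack x = -60 mm, y = 0. Dividers are 6 mm thick, 34 mm high and 60 mm long (rack x -60 to 0). The gaps are 48 mm wide at 54 mm pitch, centred at rack y = +135, +81, +27, -27, -81, -135 mm.
- red_end: Red block, 76 x 20 x 40 mm high, fixed at one end of the rack (left or right, it varies): gaps are counted from this end, the gap next to it being the first. Origin: centre of its underside, 176 mm along the rail from the rack's middle.
- grey_end: Grey block of the same size, fixed at the other end of the rack. Origin: centre of its underside.
- tin: Small yellow round tin, yellow all over, 40 mm diameter, 26 mm high, about 0.1 to 0.2 kg, standing loose on the bench between the robot and the rack, in front of the gaps. Origin: centre of its underside. When it is fully home in a gap it touches the back rail, its origin 20 mm in front of the rail's face.
- blue_tin: Blue tin of the same size, standing in the second gap from the left; leave it. Origin: centre of its underside.
- green_tin: Green tin of the same size, standing in the last gap on the right; leave it. Origin: centre of its underside.
- screwdriver: Screwdriver lying to the right with a red handle; leave it.
- wrench: Wrench lying to the left; leave it.
- jug: White bottle, 70 mm diameter, 170 mm tall, standing to the left of the rack; leave it.
- mug: Blue mug, 80 mm diameter, 90 mm high, standing to the right of the rack; leave it.
- carton: Cardboard carton, 90 x 120 x 60 mm high, to the right; leave it.
- tab1 (a joint): Orange spring tab 1 from the LEFT (rack +y), on the rail behind the gap at rack y = +135 mm. Upright plate, 4 mm thick along the rail, 12 mm deep (middle at rack x = 8 mm), 30 to 56 mm above the bench, hinged at its foot. Value in rad: 0 upright, positive leaning right (rack -y), negative left, stops at 1.3 both ways. Springs back; about 1 N at its tip leans it 0.5 rad.
- tab2 (a joint): Orange spring tab 2 from the LEFT (rack +y), on the rail behind the gap at rack y = +81 mm. Upright plate, 4 mm thick along the rail, 12 mm deep (middle at rack x = 8 mm), 30 to 56 mm above the bench, hinged at its foot. Value in rad: 0 upright, positive leaning right (rack -y), negative left, stops at 1.3 both ways. Springs back; about 1 N at its tip leans it 0.5 rad.
- tab3 (a joint): Orange spring tab 3 from the LEFT (rack +y), on the rail behind the gap at rack y = +27 mm. Upright plate, 4 mm thick along the rail, 12 mm deep (middle at rack x = 8 mm), 30 to 56 mm above the bench, hinged at its foot. Value in rad: 0 upright, positive leaning right (rack -y), negative left, stops at 1.3 both ways. Springs back; about 1 N at its tip leans it 0.5 rad.
- tab4 (a joint): Orange spring tab 4 from the LEFT (rack +y), on the rail behind the gap at rack y = -27 mm. Upright plate, 4 mm thick along the rail, 12 mm deep (middle at rack x = 8 mm), 30 to 56 mm above the bench, hinged at its foot. Value in rad: 0 upright, positive leaning right (rack -y), negative left, stops at 1.3 both ways. Springs back; about 1 N at its tip leans it 0.5 rad.
- tab5 (a joint): Orange spring tab 5 from the LEFT (rack +y), on the rail behind the gap at rack y = -81 mm. Upright plate, 4 mm thick along the rail, 12 mm deep (middle at rack x = 8 mm), 30 to 56 mm above the bench, hinged at its foot. Value in rad: 0 upright, positive leaning right (rack -y), negative left, stops at 1.3 both ways. Springs back; about 1 N at its tip leans it 0.5 rad.
- tab6 (a joint): Orange spring tab 6 from the LEFT (rack +y), on the rail behind the gap at rack y = -135 mm. Upright plate, 4 mm thick along the rail, 12 mm deep (middle at rack x = 8 mm), 30 to 56 mm above the bench, hinged at its foot. Value in rad: 0 upright, positive leaning right (rack -y), negative left, stops at 1.3 both ways. Springs back; about 1 N at its tip leans it 0.5 rad.
Not all that is in view belongs to the job. Of the things that look like the tin, the smallest one is meant.

How it is judged:
By the outcome, as a careful person would: the job done as asked, in the order asked, and still so for the second after the job is handed in, with the robot touching nothing.
It also fails if it takes over 61 s, if anything falls off the work surface, if the arm or the gripper's body presses on something with over 40 N, if the wrist force passes 120 N, or if a joint passes its speed limit or range.

## Robot

A 6-joint arm with a two-finger parallel gripper is mounted at the origin on the work surface. World frame = base frame: x ahead of the robot, y to its left, z up, the work surface at z = 0. Lengths are in m, angles in degrees, forces in N, time in s.
With the tool pointing down it reaches from about 0.275 to 0.825 m from the base axis. Payload 4.9 kg.
Tool frame: the origin (TCP) lies at the very end of the fingers, on their centre line; the grasp point (between the pads) lies 19 mm behind it; z points along the fingers, y is the direction in which the jaws open and shut (so a half turn about z gives the same grasp; the last joint's range is limited). The gripper opens to 85 mm and grips with 20 to 120 N. Pads are 22 mm wide; open, the fingers measure 114 mm over their backs; the gripper's body (76 mm by 85 mm) begins 54 mm behind the grasp point. The pads swing forward as they close: fully open they stand 13 mm farther back than shut.
Start: joints at [-77.475, 18.69, -11.035, 60.275, 0, 82.311], TCP at [0.19, -0.516, 0.231] pointing down, gripper open.
Joint ranges: [-152.03, 152.03], [-55.5, 102.48], [-74.3, 77.21], [-110.64, 120.58], [-84.22, 78.4], [-180, 180]. Speed limits (degrees/s): [147.25, 147.25, 180, 180, 180, 180].

## Interface

Orientations are given as a 3x3 rotation matrix whose columns are the frame's x, y, z axes.
In Python, from plant import r gives the robot as it stands. The module is installed in compiled form; this text tells all that it offers.
- The arm moves only by the tool play_rows, never from a script. Its argument "motion" is a list of rows, each a list of 7 numbers: the turn, a rotation vector about the tool's x, y, z in degrees, then the shift along the tool's x, y, z in cm, then the finger opening in cm, from 0 to 8.54. A call has 1 to 20 rows; each row shifts and turns the commanded pose from where the row before left it, along the tool's axes as they then stand; what a row does not reach is not made up. A row lasts 1/12 s, in which the tool goes at most 41.7 mm and 7.16 degrees, less where a joint would pass 70% of its speed; a pose out of reach is approached as far as the arm can. A call is refused whole if a number of a shift passes 4.17 or a number of a turn 7.16, either way. A call with a gripper value outside its range is refused whole. The fingers move at their own pace and stop on an object; "force" is the grip in N (left out, the last holds). Time passes only in rows, so rows that do not move let the fingers close. It gives the time, the measured TCP pose, the force and the opening at its end, in the units of the state.
- r.read_state(): the state, without advancing time (a new reading comes with each control period).
- r.get_image(name): name is "scene" or "side" or "wrist"; returns the picture (384x512x3 uint8, red, green, blue); there is no depth.
- r.calibration(name): a dict with "mtx" (3x3 intrinsics, pixels), "R" (3x3) and "t" (3): a world point X has camera coordinates R X + t. Camera axes: x right, y down, z forward; pixel columns grow to the right and rows downward; lengths in m; the calibration is good to about 2 mm. A picture is of the moment at which its call begins: read the wrist's pose just before it. calibration takes no time and is no camera call; for the wrist camera it gives the pose at the moment of the call.
- r.finish_job(): hands the job in, once; it reports no verdict.
Trained networks look in the newest picture that a camera, given by its name, has taken for a name from the list of things; names that differ only in an ending like _2 or _b are one class to them, and where a whole thing is asked for, a point or a joint stands for the part that bears it (a point fixed in the world has none). Each returns a list of dicts, best first, with "conf" (0 to 1); they miss things now and then, are a little off and sometimes report something else, mostly with a low value. They report only what shows in the picture. A call takes as long as a camera call. They do not tell look-alikes from the thing itself.
- r.find_in(query, camera): "point" ([x, y, z] in m, in world coordinates, good to about 4 mm: the middle of the surface that is visible of it).
- r.place_of(query, camera): "point" ([x, y, z] in m, in world coordinates, good to about 4 mm: a listed point, or the origin of a listed thing).
The state is a dict: "clock": time; "joint_positions": joint angles; "qd": joint speeds; "effort": joint torques, N m; "tool_pos": TCP position; "eef_rot": TCP orientation; "contact_force": force on the tool from outside, world axes, zero at the start; "moment": the same for the moment, N m; "opening": finger opening in m.
Only numpy, scipy, OpenCV 4.12 (cv2) and the standard library are available. Lean on these libraries where they do the work, as an engineer would, in place of code of your own. Each camera call takes 0.05 s, during which the arm holds its last target.

## Working session

There is one attempt and no reset: what is moved stays moved. The work goes in short steps, Python scripts to look and compute and a tool call to move; the robot and the scene stay as the last step left them, time stands still between calls to the robot, and variables do not carry over. Pictures are saved under pics/ and viewed, and the job is handed in when it is done.

Besides the shell and the picture viewer there is one more tool, called after "Request:" by a JSON object that holds its "method" and its "body". play_rows: Moves the arm, as the interface text tells. Its arguments: {"type":"object","properties":{"motion":{"type":"array","items":{"type":"array","items":{"type":"number"}}},"force":{"type":"number"}},"required":["motion"]}

```bash
mkdir -p pics; python3 - <<'E'
from plant import r
import cv2
s=r.read_state(); print(s['clock'],s['tool_pos'],s['eef_rot'],s['opening'])
for c in ["scene","side"]:
    im=r.get_image(c); cv2.imwrite(f'pics/{c}0.png',im[:,:,::-1])
    for q in ["rack","red_end","grey_end","mouths","tin","blue_tin","green_tin"]:
        try: print(c,q,[(round(d['conf'],2),[round(float(v),4) for v in d['point']]) for d in r.place_of(q,c)])
        except Exception as e: print(q,e)
print(r.read_state()['clock'])
E
```

```text
0.0 [ 0.18990813 -0.5155516   0.23048663] [[ 9.38422039e-01  3.45490849e-01 -3.86240108e-04]
 [ 3.45490991e-01 -9.38420518e-01  1.70519091e-03]
 [ 2.26672215e-04 -1.73363121e-03 -9.99998472e-01]] 0.08508789098776356
scene rack [(0.73, [0.6439, 0.0128, -0.0008]), (0.59, [0.6154, -0.1513, -0.001])]
scene red_end [(0.45, [0.6288, 0.1937, -0.0009])]
scene grey_end [(0.59, [0.6124, -0.1548, -0.0038])]
scene mouths [(0.69, [0.5813, 0.0225, -0.0032])]
scene tin [(0.73, [0.5056, 0.2074, -0.0008]), (0.69, [0.4383, 0.1261, -0.0034]), (0.55, [0.5213, 0.0796, -0.0001]), (0.2, [0.6668, 0.3725, 0.0027])]
scene blue_tin [(0.39, [0.6218, 0.0972, 0.0027])]
scene green_tin [(0.68, [0.6143, -0.117, 0.003]), (0.48, [0.6591, -0.388, -0.0029]), (0.26, [0.6227, 0.0941, 0.0029])]
side rack [(0.68, [0.6477, 0.0167, -0.0072])]
side red_end [(0.76, [0.6297, 0.1938, -0.0013])]
side grey_end [(0.53, [0.6197, -0.1543, -0.0047])]
side mouths [(0.92, [0.5812, 0.021, -0.0026])]
side tin [(0.77, [0.4966, 0.2084, -0.0013]), (0.63, [0.4356, 0.1303, 0.0012]), (0.56, [0.5175, 0.0851, -0.0024]), (0.55, [0.6196, -0.1577, -0.0015])]
side blue_tin [(0.7, [0.6223, 0.1032, -0.0042])]
side green_tin [(0.71, [0.6441, 0.0173, -0.0047]), (0.65, [0.6166, -0.1166, -0.0004])]
0.8
```

View pics/scene0.png

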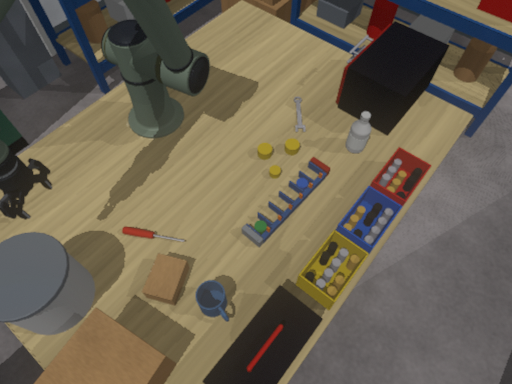

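View pics/side0.png

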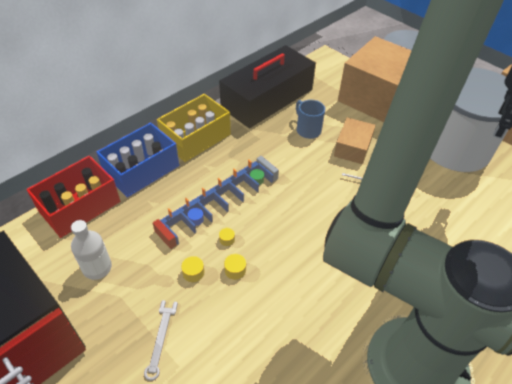

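The red end is on the left at about (0.63, 0.19). There are three yellow tins, and the smallest looks to be the one at (0.52, 0.083). In the side view that is (228,236), and in the scene view (275,171). Next I'll check where the wrist camera sits so I can get a closer view.

```bash
python3 - <<'E'
from plant import r
import numpy as np
s=r.read_state();c=r.calibration("wrist");R=np.array(c['R']);t=np.array(c['t']);T=np.array(s['eef_rot'])
C=-R.T@t
print(c['mtx']);print("cam in tool",T.T@(C-s['tool_pos']));print("cam axes in tool\n",(T.T@R.T).round(3))
d=np.array([0.46,0.05,0.27])-s['tool_pos'];print(T.T@d*100)
E
```

```text
[[315.65833408   0.         255.59538086]
 [  0.         315.65833408 193.66423139]
 [  0.           0.           1.        ]]
cam in tool [ 0.07267355 -0.00025548 -0.14211227]
cam axes in tool
 [[ 0.   -0.96 -0.28]
 [ 1.    0.    0.  ]
 [-0.   -0.28  0.96]]
[ 44.89366087 -43.80011164  -3.87032816]
```

Request:
{"method": "play_rows", "body": {"motion": [[0, 0, 0, 2.57, -2.07, 0, 0], [0, 0, 0, 2.57, -2.07, 0, 0], [0, 0, 0, 2.57, -2.07, 0, 0], [0, 0, 0, 2.57, -2.07, 0, 0], [0, 0, 0, 2.57, -2.07, 0, 0], [0, 0, 0, 2.57, -2.07, 0, 0], [0, 0, 0, 2.57, -2.07, 0, 0], [0, 0, 0, 2.57, -2.07, 0, 0], [0, 0, 0, 2.57, -2.07, 0, 0], [0, 0, 0, 2.57, -2.07, 0, 0], [0, 0, 0, 2.57, -2.07, 0, 0], [0, 0, 0, 2.57, -2.07, 0, 0], [0, 0, 0, 2.57, -2.07, 0, 0], [0, 0, 0, 2.57, -2.07, 0, 0], [0, 0, 0, 2.57, -2.07, 0, 0], [0, 0, 0, 2.57, -2.07, 0, 0], [0, 0, 0, 2.57, -2.07, 0, 0], [0, 0, 0, 2.57, -2.07, 0, 0], [0, 0, 0, 2.57, -2.07, 0, 0], [0, 0, 0, 2.57, -2.07, 0, 0]]}}

```text
clock: 2.47
tool_pos: [0.53, 0.0516, 0.2314]
eef_rot: [[0.938, 0.346, 0.0], [0.346, -0.938, -0.0], [0.0, 0.0, -1.0]]
contact_force: [0.3, -0.0, 0.1]
opening: 0.0002
```

Request:
{"method": "play_rows", "body": {"motion": [[0, 0, -6.8, 0, 0, 0, 0], [0, 0, -6.8, 0, 0, 0, 0], [0, 0, -6.8, 0, 0, 0, 0], [0, 0, -6.8, 0, 0, 0, 0], [0, 0, -6.8, 0, 0, 0, 0], [0, 0, -6.8, 0, 0, 0, 0], [0, 0, -6.8, 0, 0, 0, 0], [0, 0, -6.8, 0, 0, 0, 0], [0, 0, -6.8, 0, 0, 0, 0], [0, 0, -6.8, 0, 0, 0, 0], [0, 0, 0, 0, 0, 0, 0], [0, 0, 0, 0, 0, 0, 0]]}}

```text
clock: 3.47
tool_pos: [0.5294, 0.05, 0.2313]
eef_rot: [[0.034, 0.999, 0.0], [0.999, -0.034, 0.0], [0.0, 0.0, -1.0]]
contact_force: [0.9, -1.0, 0.7]
opening: 0.0001
```

```bash
python3 - <<'E'
from plant import r
import cv2,numpy as np
s=r.read_state(); print(s['clock'],s['tool_pos'],s['eef_rot'],s['opening'])
np.savez('w1.npz',**{k:np.array(v) for k,v in r.calibration('wrist').items()})
im=r.get_image("wrist"); cv2.imwrite('pics/w1.png',im[:,:,::-1])
for q in ["rack","red_end","grey_end","mouths","tin","blue_tin","tab1","tab2","tab3","tab4"]:
        try: print(q,[(round(d['conf'],2),[round(float(v),4) for v in d['point']]) for d in r.place_of(q,"wrist")])
        except Exception as e: print(q,e)
E
```

```text
3.4667 [0.52936579 0.0499809  0.2313209 ] [[ 3.41249064e-02  9.99417573e-01  8.05901856e-05]
 [ 9.99417576e-01 -3.41249075e-02  1.18129225e-05]
 [ 1.45561749e-05  8.01401330e-05 -9.99999997e-01]] 8.740532143445684e-05
rack [(0.65, [0.6449, 0.0154, -0.0009])]
red_end [(0.89, [0.63, 0.1989, 0.0023])]
grey_end []
mouths [(0.62, [0.5835, 0.0161, 0.0006])]
tin [(0.6, [0.5178, 0.0822, 0.0011]), (0.57, [0.5057, 0.2082, 0.0012]), (0.39, [0.5853, 0.0161, -0.0004])]
blue_tin [(0.74, [0.6223, 0.0977, -0.003])]
tab1 it knows: blue_tin, carton, green_tin, grey_end, jug, mouths, mug, rack, red_end, screwdriver, tin, wrench
tab2 it knows: blue_tin, carton, green_tin, grey_end, jug, mouths, mug, rack, red_end, screwdriver, tin, wrench
tab3 it knows: blue_tin, carton, green_tin, grey_end, jug, mouths, mug, rack, red_end, screwdriver, tin, wrench
tab4 it knows: blue_tin, carton, green_tin, grey_end, jug, mouths, mug, rack, red_end, screwdriver, tin, wrench
```

View pics/w1.png

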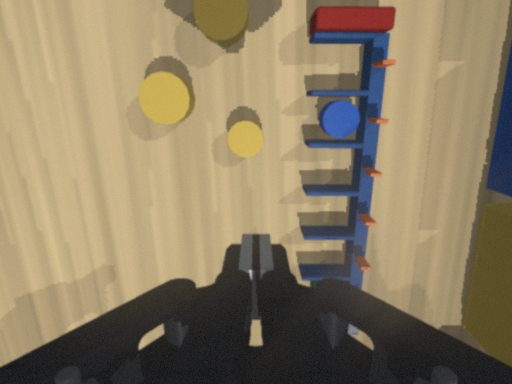

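The wrist view shows the rail running down the right side (x about 370) with the red block at the top (350,20). The small tin is at (245,139) and the larger ones are at (164,98) and (220,10). I'll fit the rack pose from the edges.

```bash
python3 - <<'E'
import cv2
im=cv2.imread('pics/w1.png')[0:290,220:410]
a=cv2.resize(im[0:150],None,fx=4,fy=4,interpolation=cv2.INTER_CUBIC);b=cv2.resize(im[140:290],None,fx=4,fy=4,interpolation=cv2.INTER_CUBIC)
cv2.imwrite('pics/z1a.png',a);cv2.imwrite('pics/z1b.png',b)
E
```

```text
(no output)
```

View pics/z1a.png

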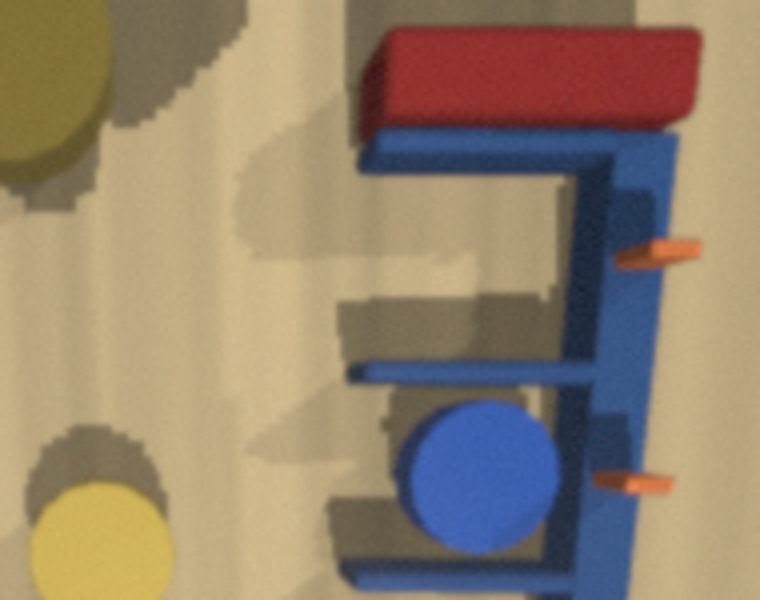

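View pics/z1b.png

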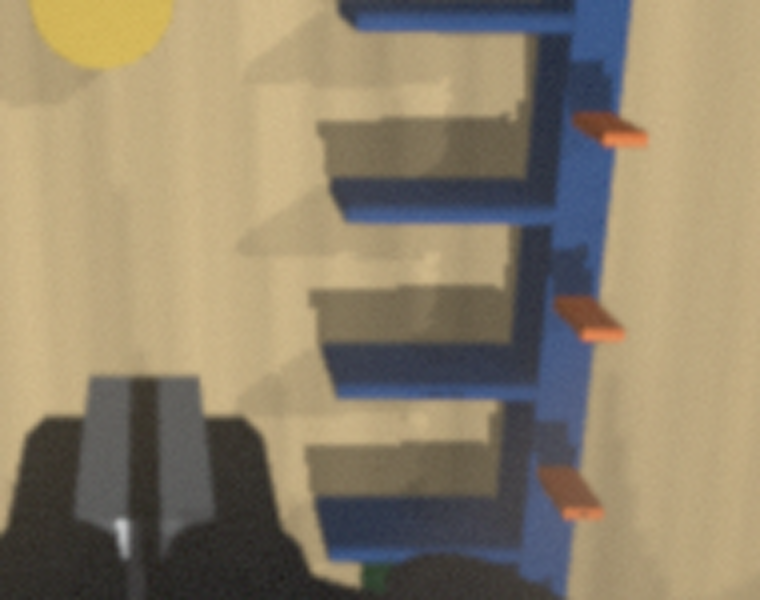

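```bash
cat > h.py <<'E'
import numpy as np,cv2
c=np.load('w1.npz');R=c['R'];t=c['t'];K=c['mtx'];C=-R.T@t
def px(u,v,b=0): return (220+(u+.5)/4-.5, 140*b+(v+.5)/4-.5)
def proj(X): 
    p=(R@np.asarray(X).T).T+t; p=p@K.T; return p[:,:2]/p[:,2:]
def ray(uv,z):
    d=R.T@np.linalg.inv(K)@np.array([uv[0],uv[1],1.]); return C+d*(z-C[2])/d[2]
E
python3 - <<'E'
from h import *
from scipy.optimize import least_squares
P=[((-60,162,34),px(378,141)),((-60,108,34),px(366,373)),((-60,54,34),px(358,577)),((-60,0,34),px(343,213,1)),((-60,-54,34),px(334,391,1)),((-60,-108,34),px(330,553,1)),
((0,105,34),px(593,383)),((0,51,34),px(573,588)),((0,-3,34),px(553,222,1)),((0,-57,34),px(536,398,1)),((16,165,30),px(678,133))]
M=np.array([p[0] for p in P])/1000;U=np.array([p[1] for p in P])
def W(q): 
    a=q[2];X=M.copy();X[:,0]=q[0]+np.cos(a)*M[:,0]-np.sin(a)*M[:,1];X[:,1]=q[1]+np.sin(a)*M[:,0]+np.cos(a)*M[:,1];return X
s=least_squares(lambda q:(proj(W(q))-U).ravel(),[.645,.018,-.03],loss='soft_l1')
q=s.x;print(q,np.degrees(q[2]));print((proj(W(q))-U).round(1))
# tins
im=cv2.imread('pics/w1.png');hsv=cv2.cvtColor(im,cv2.COLOR_BGR2HSV)
m=cv2.inRange(hsv,(20,110,150),(32,255,255));n,l,st,ce=cv2.connectedComponentsWithStats(m)
for i in range(1,n):
    if st[i][4]>200: print(st[i],ce[i],ray(ce[i],.026), st[i][2]*(C[2]-.026)/K[0,0])
def w(x,y): a=q[2];return (q[0]+np.cos(a)*x-np.sin(a)*y,q[1]+np.sin(a)*x+np.cos(a)*y)
for p in [(8,176),(8,135),(8,27),(8,-3),(-20,27),(-60,27),(-100,27)]: print(p,np.round(w(p[0]/1e3,p[1]/1e3),4))
E
```

```text
[ 0.6455438   0.01939946 -0.03737349] -2.1413430397853848
[[-0.9 -1.2]
 [-0.7 -1.1]
 [-1.4  0.8]
 [-0.   0.2]
 [ 0.   0.2]
 [-1.   0.6]
 [ 0.8 -0.3]
 [ 0.6  1.1]
 [ 0.8  0.7]
 [ 0.6  0.9]
 [ 0.7 -1.4]]
[ 138   71   52   54 2176] [163.73207721  97.74356618] [0.43670484 0.12896531 0.026     ] 0.05722999614090074
[ 227  120   37   38 1073] [244.82385834 138.42684063] [0.52020685 0.0836616  0.026     ] 0.0407213434079486
(8, 176) [0.6601 0.195 ]
(8, 135) [0.6586 0.154 ]
(8, 27) [0.6545 0.0461]
(8, -3) [0.6534 0.0161]
(-20, 27) [0.6266 0.0471]
(-60, 27) [0.5866 0.0486]
(-100, 27) [0.5466 0.0501]
```

Request:
{"method": "play_rows", "body": {"motion": [[0, 0, 0, 2.99, 2.52, 0, 0], [0, 0, 0, 2.99, 2.52, 0, 0], [0, 0, 0, 2.99, 2.52, 0, 0], [0, 0, 0, 2.99, 2.52, 0, 0], [0, 0, 0, 2.99, 2.52, 0, 0], [0, 0, 0, 0, 0, 2.5, 0], [0, 0, 0, 0, 0, 3.0, 0], [0, 0, 0, 0, 0, 3.0, 0], [0, 0, 0, 0, 0, 3.0, 0], [0, 0, 0, 0, 0, 2.5, 0], [0, 0, 0, 0, 0, 1.5, 0], [0, 0, 0, 0, 0, 0, 0], [0, 0, 0, 0, 0, 0, 0]]}}

```text
clock: 4.9
tool_pos: [0.6592, 0.1953, 0.0754]
eef_rot: [[0.031, 1.0, -0.002], [1.0, -0.031, -0.0], [-0.0, -0.002, -1.0]]
contact_force: [-0.3, 0.9, 0.8]
opening: 0.0
```

```bash
python3 - <<'E'
from plant import r
import cv2
s=r.read_state(); print(s['clock'],s['tool_pos'],s['eef_rot'],s['contact_force'])
for c in ["side","wrist"]:
    im=r.get_image(c)
    if c=="side": im=cv2.resize(im[130:290,80:340],None,fx=3,fy=3)
    cv2.imwrite(f'pics/{c}2.png',im[:,:,::-1])
E
```

```text
4.9 [0.65923719 0.19532535 0.07542448] [[ 3.14486208e-02  9.99502979e-01 -2.18595391e-03]
 [ 9.99505263e-01 -3.14495552e-02 -3.94388324e-04]
 [-4.62939583e-04 -2.17246947e-03 -9.99997533e-01]] [-0.29337188  0.87645995  0.81956986]
```

View pics/side2.png

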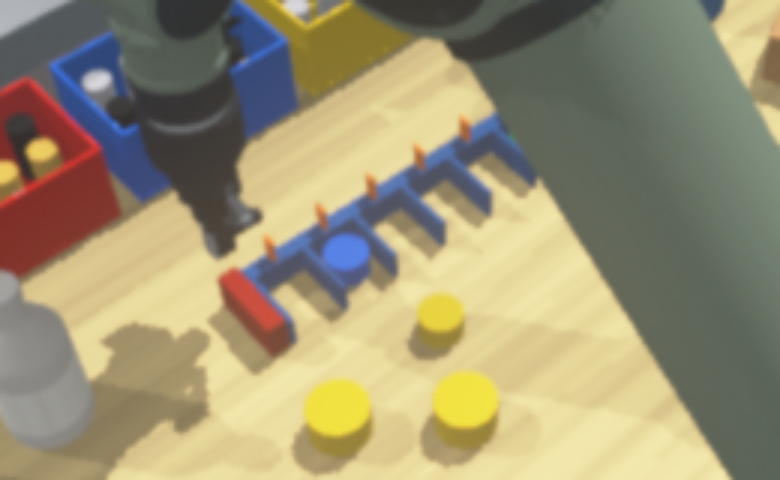

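View pics/wrist2.png

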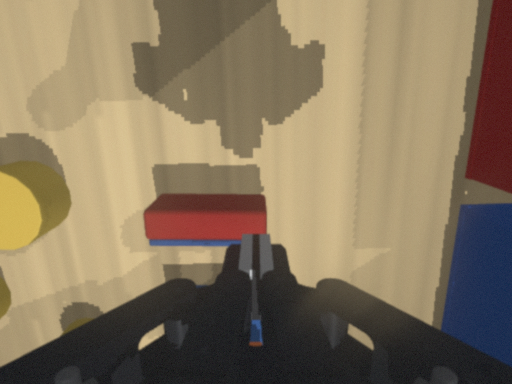

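The wrist image puts the fingertip (256,250) over the far part of the red block (205,217). Next: descend, sweep over three tabs, and lift.

Request:
{"method": "play_rows", "body": {"motion": [[0, 0, 0, 0, 0, 1.5, 0], [0, 0, 0, 0, 0, 1.4, 0], [0, 0, 0, 0, 0, 0, 0], [0, 0, 0, -1.19, 0, 0, 0], [0, 0, 0, -1.19, 0, 0, 0], [0, 0, 0, -1.19, 0, 0, 0], [0, 0, 0, -1.19, 0, 0, 0], [0, 0, 0, -1.19, 0, 0, 0], [0, 0, 0, -1.19, 0, 0, 0]]}}

```text
clock: 5.75
tool_pos: [0.6582, 0.1224, 0.0481]
eef_rot: [[0.032, 0.999, 0.001], [0.999, -0.032, -0.0], [-0.0, 0.001, -1.0]]
contact_force: [0.8, -0.8, -0.1]
opening: 0.0
```

```bash
python3 - <<'E'
from plant import r
import cv2
s=r.read_state(); print(s['clock'],s['tool_pos'],s['contact_force'])
for c in ["side"]:
    im=r.get_image(c)
    if c=="side": im=cv2.resize(im[130:290,80:340],None,fx=3,fy=3)
    cv2.imwrite(f'pics/{c}3.png',im[:,:,::-1])
E
```

```text
5.75 [0.65819659 0.12237928 0.04810096] [ 0.75778058 -0.75870405 -0.09991405]
```

View pics/side3.png

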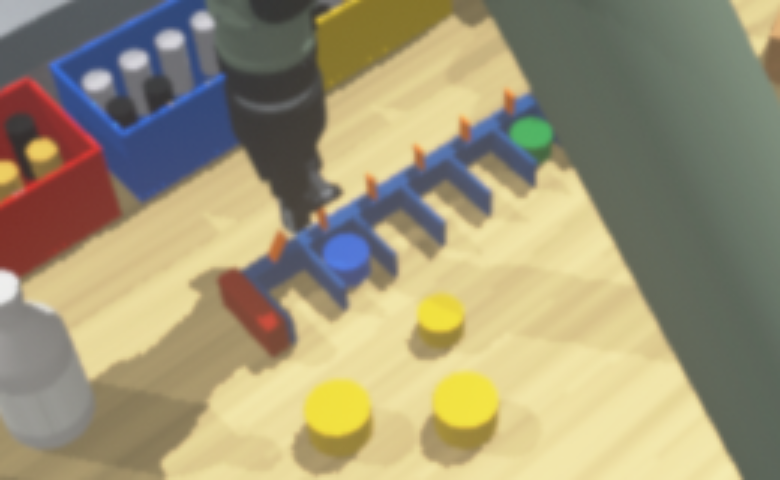

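Tab 1 at (278,247) leans right, so contact works. I'll continue.

Request:
{"method": "play_rows", "body": {"motion": [[0, 0, 0, -1.19, 0, 0, 0], [0, 0, 0, -1.19, 0, 0, 0], [0, 0, 0, -1.19, 0, 0, 0], [0, 0, 0, -1.19, 0, 0, 0], [0, 0, 0, -1.19, 0, 0, 0], [0, 0, 0, -1.19, 0, 0, 0], [0, 0, 0, -1.19, 0, 0, 0], [0, 0, 0, -1.1, 0, 0, 0], [0, 0, 0, -0.6, 0, 0, 0], [0, 0, 0, 0, 0, 0, 0]]}}

```text
clock: 6.63
tool_pos: [0.6548, 0.0217, 0.0475]
eef_rot: [[0.033, 0.999, 0.0], [0.999, -0.033, -0.001], [-0.001, 0.0, -1.0]]
contact_force: [-0.5, -2.2, 4.7]
opening: 0.0003
```

```bash
python3 - <<'E'
from plant import r
import cv2
s=r.read_state(); print(s['clock'],s['tool_pos'],s['contact_force'])
im=r.get_image("side")
im=cv2.resize(im[130:250,120:320],None,fx=4,fy=4,interpolation=cv2.INTER_CUBIC)
cv2.imwrite(f'pics/side4.png',im[:,:,::-1])
im=r.get_image("scene")
im=cv2.resize(im[140:260,220:350],None,fx=5,fy=5,interpolation=cv2.INTER_CUBIC)
cv2.imwrite(f'pics/scene4.png',im[:,:,::-1])
E
```

```text
6.6333 [0.65476128 0.02167842 0.04753883] [-0.53554256 -2.22550831  4.7489215 ]
```

View pics/side4.png

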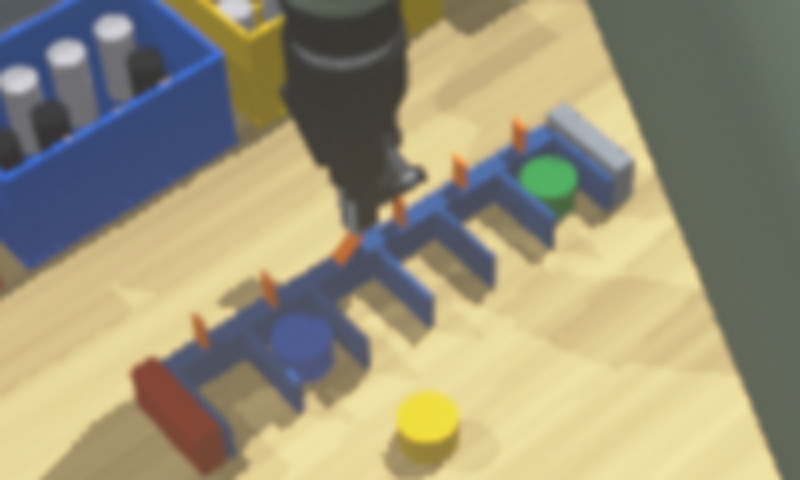

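View pics/scene4.png

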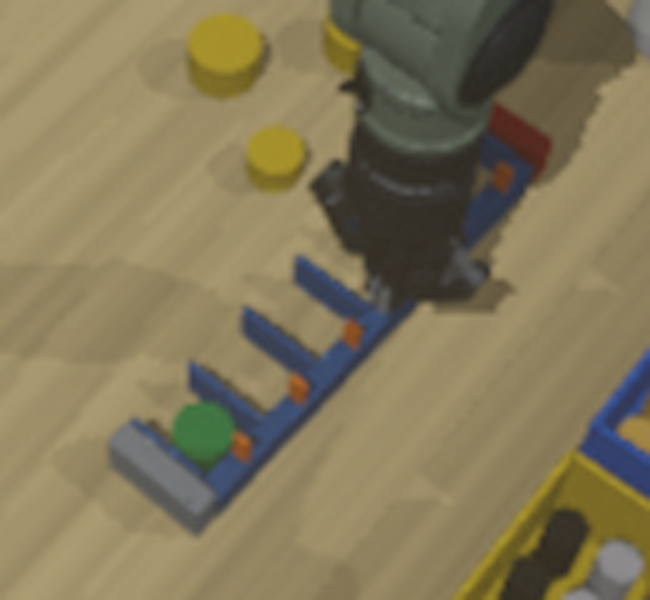

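Tab 3 is pressed well over at (345,248), tabs 4–6 are upright, and tabs 1–2 have sprung back. I'll nudge a little further, lift, and go to the left of the small tin.

Request:
{"method": "play_rows", "body": {"motion": [[0, 0, 0, -0.5, 0, 0, 0], [0, 0, 0, 0, 0, 0, 0], [0, 0, 0, 0, 0, -3.2, 0], [0, 0, 0, 0, 0, -3.2, 0], [0, 0, 0, 2.11, -2.77, 0, 2.0], [0, 0, 0, 2.11, -2.77, 0, 2.0], [0, 0, 0, 2.11, -2.77, 0, 2.0], [0, 0, 0, 2.11, -2.77, 0, 2.0], [0, 0, 0, 2.11, -2.77, 0, 2.0], [0, 0, 0, 0, 0, 2.0, 2.0], [0, 0, 0, 0, 0, 2.0, 2.0], [0, 0, 0, 0, 0, 1.5, 2.0], [0, 0, 0, 0, 0, 0, 2.0], [0, 0, 0, 0, 0, 0, 2.0]]}}

```text
clock: 7.9
tool_pos: [0.5183, 0.129, 0.0556]
eef_rot: [[0.03, 1.0, -0.002], [1.0, -0.03, -0.0], [-0.0, -0.002, -1.0]]
contact_force: [0.4, -0.2, 0.1]
opening: 0.0202
```

```bash
cat > look.py <<'E'
import sys,cv2
from plant import r
n=sys.argv[1]
s=r.read_state(); print(s['clock'],s['tool_pos'].round(4) if hasattr(s['tool_pos'],'round') else s['tool_pos'],s['contact_force'],s['opening'])
im=r.get_image("side")
cv2.imwrite(f'pics/side{n}.png',cv2.resize(im[150:290,120:320],None,fx=4,fy=4,interpolation=cv2.INTER_CUBIC)[:,:,::-1])
im=r.get_image("wrist"); cv2.imwrite(f'pics/wrist{n}.png',im[:,:,::-1])
E
python3 look.py 5
```

```text
7.9 [0.5183 0.129  0.0556] [ 0.40037837 -0.22661602  0.12692952] 0.020235179313043587
```

View pics/side5.png

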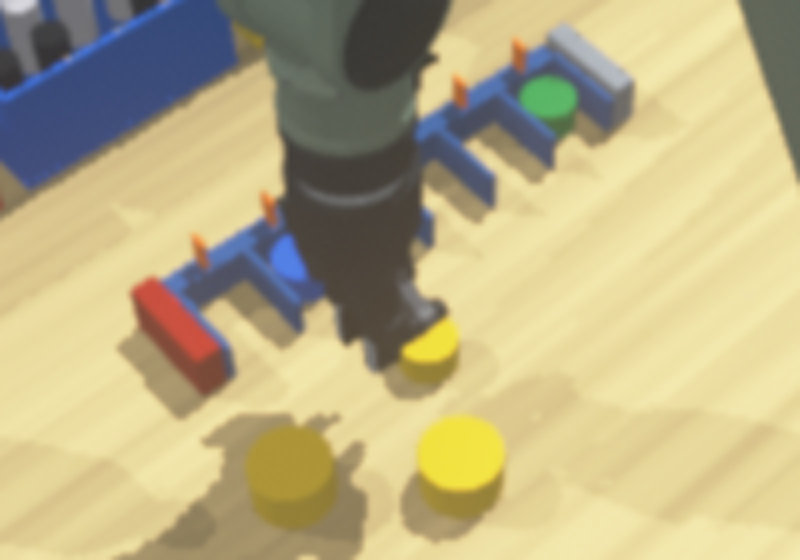

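View pics/wrist5.png

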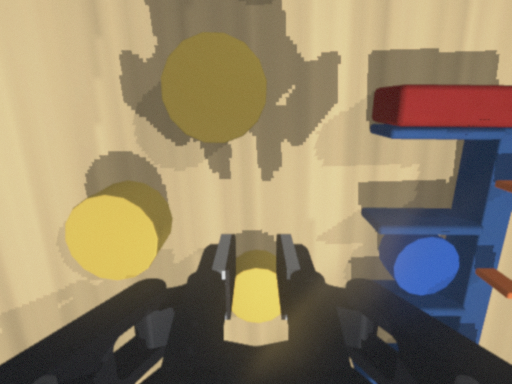

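The tin (257,287) lies centred between the finger lines. I'll descend and push it sideways (−y).

Request:
{"method": "play_rows", "body": {"motion": [[0, 0, 0, 0, 0, 1.8, 2.0], [0, 0, 0, 0, 0, 1.8, 2.0], [0, 0, 0, 0, 0, 1.0, 2.0], [0, 0, 0, 0, 0, 0, 2.0], [0, 0, 0, -0.6, 0, 0, 2.0], [0, 0, 0, -0.6, 0, 0, 2.0], [0, 0, 0, -0.6, 0, 0, 2.0], [0, 0, 0, -0.5, 0, 0, 2.0], [0, 0, 0, -0.5, 0, 0, 2.0], [0, 0, 0, -0.5, 0, 0, 2.0], [0, 0, 0, -0.5, 0, 0, 2.0], [0, 0, 0, -0.4, 0, 0, 2.0], [0, 0, 0, -0.3, 0, 0, 2.0], [0, 0, 0, 0, 0, 0, 2.0]]}}

```text
clock: 9.17
tool_pos: [0.518, 0.0829, 0.0104]
eef_rot: [[0.032, 0.999, 0.0], [0.999, -0.032, -0.001], [-0.001, 0.0, -1.0]]
contact_force: [0.5, 0.1, 0.5]
opening: 0.0201
```

```bash
python3 look.py 6
```

```text
9.1667 [0.518  0.0829 0.0104] [0.53846174 0.06599883 0.54280342] 0.020067251595037503
```

View pics/side6.png

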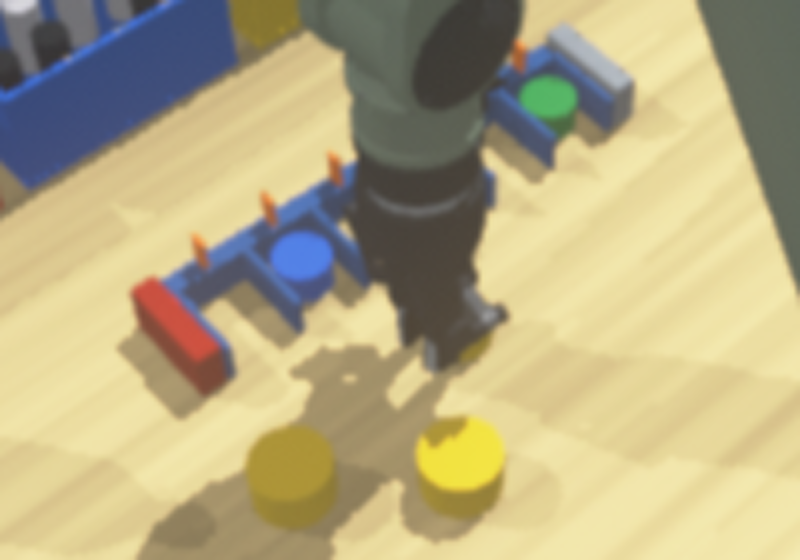

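View pics/wrist6.png

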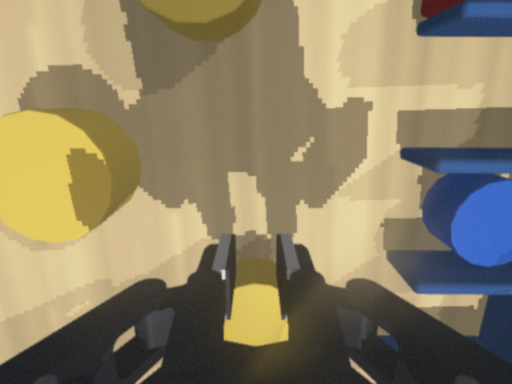

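```bash
cat > rayw.py <<'E'
from plant import r
import numpy as np
def ray(u,v,z,cam="wrist"):
    c=r.calibration(cam);R=np.array(c['R']);C=-R.T@np.array(c['t']);d=R.T@np.linalg.inv(c['mtx'])@np.array([u,v,1.]);return (C+d*(z-C[2])/d[2]).round(4)
E
python3 - <<'E'
from rayw import *
print(ray(256,259,.026))
print(ray(120+463/4,150+345/4,.026,'side'))
E
```

```text
[0.5196 0.088  0.026 ]
[0.4999 0.0724 0.026 ]
```

Request:
{"method": "play_rows", "body": {"motion": [[0, 0, 0, 0.6, 0, 0, 2.0], [0, 0, 0, 0, 0, -3.5, 2.0], [0, 0, 0, 2.0, 0, -3.5, 2.0], [0, 0, 0, 3.0, 0, -3.5, 2.0], [0, 0, 0, 3.0, 0, -2.5, 2.0], [0, 0, 0, 0, 0, 0, 2.0], [0, 0, 0, 0, 0, 0, 2.0]]}}

```text
clock: 9.85
tool_pos: [0.5212, 0.1683, 0.1382]
eef_rot: [[0.028, 1.0, 0.003], [1.0, -0.028, -0.0], [-0.0, 0.003, -1.0]]
contact_force: [0.2, -1.3, -0.7]
opening: 0.0202
```

```bash
cat > tin.py <<'E'
import cv2,numpy as np
from rayw import *
def tins(n):
    im=r.get_image("wrist")[:,:,::-1].copy(); cv2.imwrite(f'pics/{n}.png',im)
    hsv=cv2.cvtColor(im,cv2.COLOR_BGR2HSV)
    m=cv2.inRange(hsv,(20,110,90),(32,255,255));k,l,st,ce=cv2.connectedComponentsWithStats(m)
    for i in range(1,k):
        if st[i][4]>200: print(st[i],ce[i].round(1),ray(*ce[i],.026))
E
python3 look.py 7; python3 -c "
from tin import *
tins('w7')"
```

```text
9.85 [0.5212 0.1683 0.1382] [ 0.15815506 -1.26571767 -0.68225461] 0.02018722935475591
[ 196  109   69   69 3734] [230.4 142.9] [0.5014 0.2069 0.026 ]
[ 129  199   69   70 3599] [163.6 233.9] [0.4396 0.1306 0.026 ]
[ 236  273   45   52 1786] [257.5 299.2] [0.5187 0.0632 0.026 ]
```

View pics/wrist7.png

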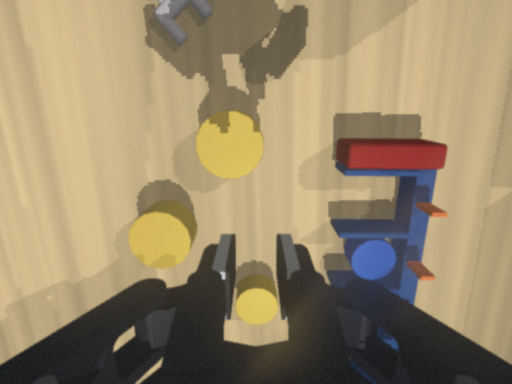

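The fingertips are narrower than I assumed, so the tin is at (0.519, 0.061) and needs about 10 mm more in −y. I'll repeat the push.

Request:
{"method": "play_rows", "body": {"motion": [[0, 0, 0, -3.0, 0, 1.0, 2.0], [0, 0, 0, -3.0, 0, 2.0, 2.0], [0, 0, 0, -1.0, 0, 3.0, 2.0], [0, 0, 0, 0, 0, 3.0, 2.0], [0, 0, 0, 0, 0, 2.5, 2.0], [0, 0, 0, 0, 0, 1.2, 2.0], [0, 0, 0, -0.4, 0, 0, 2.0], [0, 0, 0, -0.5, 0, 0, 2.0], [0, 0, 0, -0.5, 0, 0, 2.0], [0, 0, 0, -0.5, 0, 0, 2.0], [0, 0, 0, -0.4, 0, 0, 2.0], [0, 0, 0, -0.2, 0, 0, 2.0], [0, 0, 0, 0, 0, 0, 2.0]]}}

```text
clock: 11.08
tool_pos: [0.5181, 0.0712, 0.0106]
eef_rot: [[0.032, 0.999, 0.001], [0.999, -0.032, -0.0], [-0.0, 0.001, -1.0]]
contact_force: [-1.1, 0.7, 0.3]
opening: 0.0198
```

Request:
{"method": "play_rows", "body": {"motion": [[0, 0, 0, 0.6, 0, 0, 2.0], [0, 0, 0, 0, 0, -3.5, 2.0], [0, 0, 0, 0, 0, -3.5, 2.0], [0, 0, 0, 0, 0, -3.5, 1.2], [0, 0, -6.92, 0, 0, 0, 1.2], [0, 0, -6.92, 0, 0, 0, 1.2], [0, 0, -6.92, 0, 0, 0, 1.2], [0, 0, -6.92, 0, 0, 0, 1.2], [0, 0, -6.92, 0, 0, 0, 1.2], [0, 0, -6.92, 0, 0, 0, 1.2], [0, 0, -6.92, 0, 0, 0, 1.2], [0, 0, -6.92, 0, 0, 0, 1.2], [0, 0, -6.92, 0, 0, 0, 1.2], [0, 0, -6.92, 0, 0, 0, 1.2], [0, 0, -6.92, 0, 0, 0, 1.2], [0, 0, -6.92, 0, 0, 0, 1.2], [0, 0, -6.92, 0, 0, 0, 1.2], [0, 0, 0, 2.5, -1.3, 0, 1.2], [0, 0, 0, 2.5, -1.3, 0, 1.2], [0, 0, 0, 0, 0, 0, 1.2]]}}

```text
clock: 12.75
tool_pos: [0.461, 0.0531, 0.114]
eef_rot: [[-0.999, 0.032, -0.007], [0.032, 0.999, -0.001], [0.007, -0.001, -1.0]]
contact_force: [0.3, 0.5, -0.6]
opening: 0.0122
```

```bash
python3 look.py 8; python3 -c "
from tin import *
s=r.read_state();print(s['eef_rot'],s['tool_pos'],s['opening'])
tins('w8')"
```

```text
12.75 [0.461  0.0531 0.114 ] [ 0.29271907  0.53845805 -0.55489337] 0.012175761207297377
[[-9.99489519e-01  3.19481844e-02  1.22591491e-04]
 [ 3.19482048e-02  9.99489512e-01  1.68227134e-04]
 [-1.17154358e-04  1.72057835e-04 -9.99999978e-01]] [0.46631312 0.05367844 0.1151806 ] 0.012080503076858751
[ 313  120   82   75 4730] [354.3 155.8] [0.4387 0.1284 0.026 ]
[ 402  194   89   75 4837] [446.2 230.6] [0.5007 0.2045 0.026 ]
[ 224  225   45   56 1310] [252.2 250.6] [0.5133 0.0504 0.026 ]
```

View pics/w8.png

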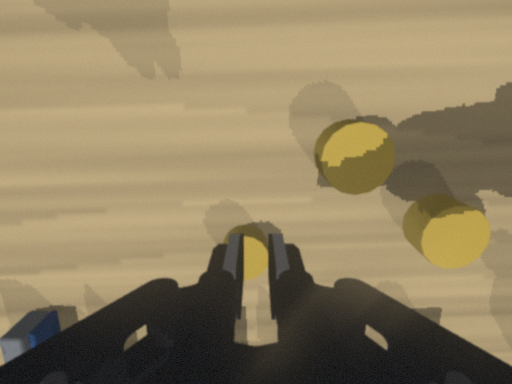

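```bash
python3 -c "
from tin import *
print(ray(247,258,.026),ray(224,258,.026),ray(269,258,.026),ray(257,258,.026))
import cv2
b=cv2.imread('pics/w8.png');cv2.imwrite('pics/w8z.png',cv2.resize(b[200:300,190:310],None,fx=5,fy=5,interpolation=cv2.INTER_CUBIC))
im=r.get_image('scene');cv2.imwrite('pics/s8.png',cv2.resize(im[130:250,230:350],None,fx=5,fy=5,interpolation=cv2.INTER_CUBIC)[:,:,::-1])
for c in ['scene','side']: print(r.place_of('tin',c))
"
```

```text
[0.5198 0.046  0.026 ] [0.5192 0.0273 0.026 ] [0.5203 0.0638 0.026 ] [0.52   0.0541 0.026 ]
[{'point': [0.4381, 0.1253, -0.004], 'conf': 0.59}, {'point': [0.5142, 0.0418, 0.0], 'conf': 0.53}, {'point': [0.5014, 0.2056, 0.002], 'conf': 0.51}]
[{'point': [0.4356, 0.1289, -0.0014], 'conf': 0.79}, {'point': [0.5011, 0.2043, -0.0009], 'conf': 0.75}, {'point': [0.5189, 0.0449, -0.0046], 'conf': 0.62}, {'point': [0.6733, 0.3699, -0.0001], 'conf': 0.18}]
```

View pics/w8z.png

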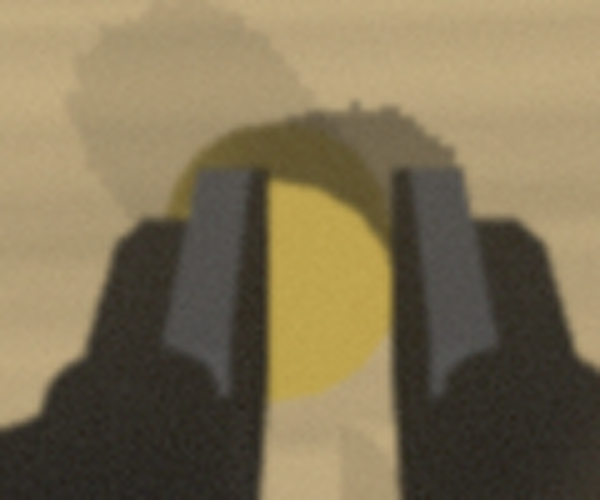

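View pics/s8.png

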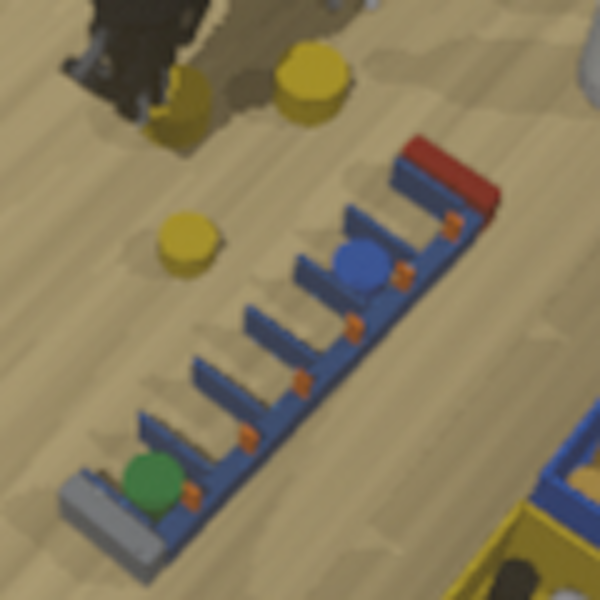

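View pics/side8.png

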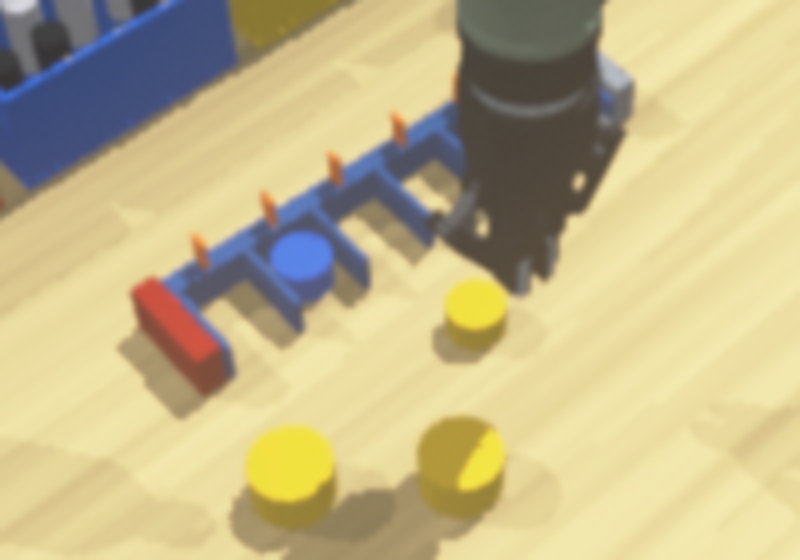

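The tin is upright at about (0.519, 0.045), which is about 6 mm right of the third gap's axis. I'll nest two spread fingertips behind it and push forward with a slight left drift.

Request:
{"method": "play_rows", "body": {"motion": [[0, 0, 0, 0, -0.72, 2.0, 1.4], [0, 0, 0, 0, 0, 2.5, 1.4], [0, 0, 0, 0, 0, 2.5, 1.4], [0, 0, 0, 0, 0, 2.2, 1.4], [0, 0, 0, 0, 0, 1.2, 1.4], [0, 0, 0, -0.6, 0, 0, 1.4], [0, 0, 0, -0.6, 0, 0, 1.4], [0, 0, 0, -0.6, 0, 0, 1.4], [0, 0, 0, -0.5, 0, 0, 1.4], [0, 0, 0, -0.5, 0, 0, 1.4], [0, 0, 0, -0.5, 0.08, 0, 1.4], [0, 0, 0, -0.5, 0.08, 0, 1.4], [0, 0, 0, -0.5, 0.08, 0, 1.4], [0, 0, 0, -0.5, 0.08, 0, 1.4], [0, 0, 0, -0.5, 0.08, 0, 1.4], [0, 0, 0, -0.5, 0.08, 0, 1.4], [0, 0, 0, -0.4, 0.07, 0, 1.4], [0, 0, 0, -0.2, 0.04, 0, 1.4], [0, 0, 0, 0, 0, 0, 1.4]]}}

```text
clock: 14.63
tool_pos: [0.5318, 0.0501, 0.0109]
eef_rot: [[-0.999, 0.032, 0.001], [0.032, 0.999, 0.0], [-0.001, 0.0, -1.0]]
contact_force: [0.6, 0.7, 1.2]
opening: 0.0142
```

```bash
python3 look.py 9; python3 -c "
from tin import *
im=r.get_image('scene');cv2.imwrite('pics/s9.png',cv2.resize(im[130:250,230:350],None,fx=5,fy=5,interpolation=cv2.INTER_CUBIC)[:,:,::-1])
for c in ['scene','side']: print([(d['point'],d['conf']) for d in r.place_of('tin',c)])
"
```

```text
14.6333 [0.5318 0.0501 0.0109] [0.64622591 0.71660981 1.2387134 ] 0.014214978893848134
[([0.5632, 0.0471, 0.0019], 0.57), ([0.4384, 0.1285, -0.0036], 0.47), ([0.5048, 0.2063, -0.001], 0.46)]
[([0.4356, 0.1308, -0.0038], 0.96), ([0.4996, 0.203, -0.0023], 0.79), ([0.5634, 0.0541, -0.005], 0.46)]
```

View pics/s9.png

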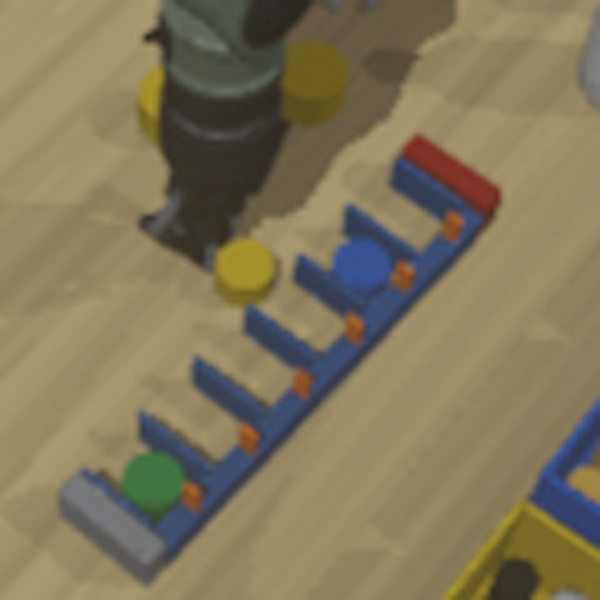

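View pics/side9.png

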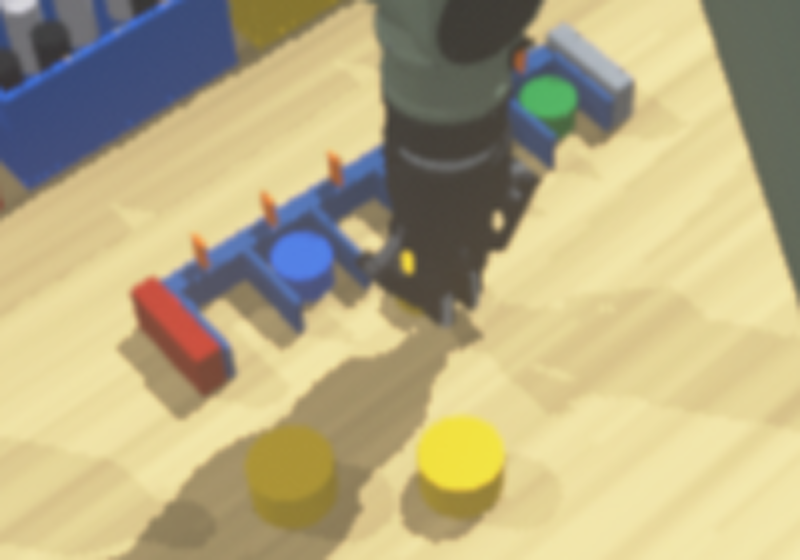

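```bash
python3 -c "
from rayw import *
f=lambda u,v,z:ray(230+(u+.5)/5-.5,130+(v+.5)/5-.5,z,'scene')
print('tin',f(246,268,.026))
for p in [(350,210),(302,259),(251,311),(199,363),(144,416)]: print(f(*p,.034))
q=[.6455,.0194,-.0374]
for y in (.108,.054,0,-.054,-.108): print(q[0]-.06-np.sin(q[2])*y, q[1]+.06*.0374+y)
"
```

```text
tin [0.5643 0.0461 0.026 ]
[0.5933 0.1245 0.034 ]
[0.5918 0.0715 0.034 ]
[0.5902 0.0172 0.034 ]
[ 0.5881 -0.0358  0.034 ]
[ 0.5851 -0.0888  0.034 ]
0.5895382584206225 0.129644
0.5875191292103112 0.075644
0.5854999999999999 0.021644
0.5834808707896886 -0.032355999999999996
0.5814617415793774 -0.086356
```

By the scene image and the fit, the tin is within about 1 mm of the gap axis, and the clearance is ±4 mm. I'll push straight in.

Request:
{"method": "play_rows", "body": {"motion": [[0, 0, 0, -0.4, 0, 0, 1.4], [0, 0, 0, -0.4, 0, 0, 1.4], [0, 0, 0, -0.4, 0, 0, 1.4], [0, 0, 0, -0.4, 0, 0, 1.4], [0, 0, 0, -0.4, 0, 0, 1.4], [0, 0, 0, -0.4, 0, 0, 1.4], [0, 0, 0, -0.4, 0, 0, 1.4], [0, 0, 0, -0.4, 0, 0, 1.4], [0, 0, 0, -0.4, 0, 0, 1.4], [0, 0, 0, -0.4, 0, 0, 1.4], [0, 0, 0, -0.3, 0, 0, 1.4], [0, 0, 0, -0.2, 0, 0, 1.4], [0, 0, 0, 0, 0, 0, 1.4]]}}

```text
clock: 15.97
tool_pos: [0.5765, 0.0485, 0.011]
eef_rot: [[-0.999, 0.032, 0.001], [0.032, 0.999, -0.0], [-0.001, 0.0, -1.0]]
contact_force: [-0.1, -0.0, -0.4]
opening: 0.0143
```

```bash
python3 look.py 10; python3 -c "
from tin import *
im=r.get_image('scene');cv2.imwrite('pics/s10.png',cv2.resize(im[130:250,230:350],None,fx=5,fy=5,interpolation=cv2.INTER_CUBIC)[:,:,::-1])
"
```

```text
15.9667 [0.5765 0.0485 0.011 ] [-0.08681827 -0.01636299 -0.38233237] 0.014316671548018332
```

View pics/s10.png

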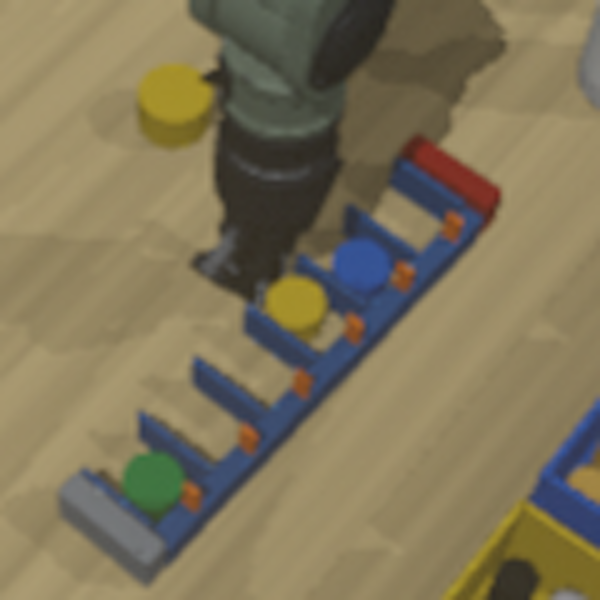

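View pics/side10.png

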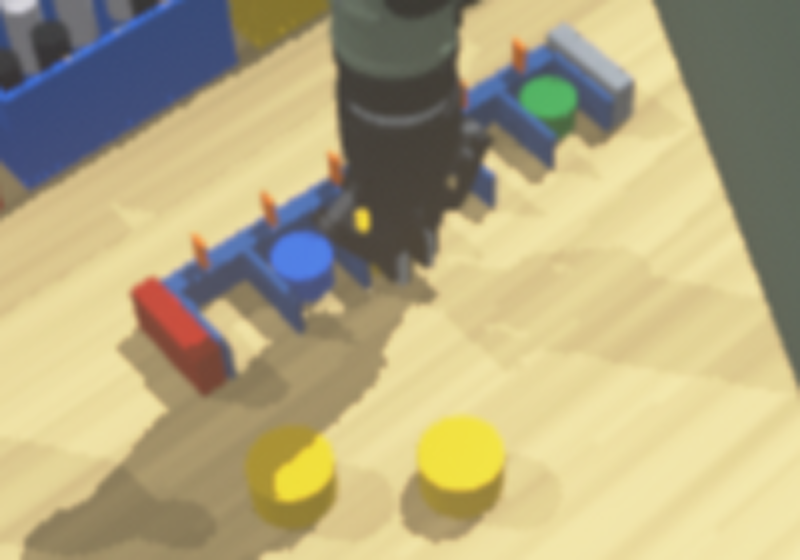

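The tin is inside the third gap and aligned (scene zoom (297,303)). I'll push it home slowly.

Request:
{"method": "play_rows", "body": {"motion": [[0, 0, 0, -0.3, 0, 0, 1.4], [0, 0, 0, -0.3, 0, 0, 1.4], [0, 0, 0, -0.3, 0, 0, 1.4], [0, 0, 0, -0.3, 0, 0, 1.4], [0, 0, 0, -0.3, 0, 0, 1.4], [0, 0, 0, -0.3, 0, 0, 1.4], [0, 0, 0, -0.2, 0, 0, 1.4], [0, 0, 0, -0.2, 0, 0, 1.4], [0, 0, 0, -0.2, 0, 0, 1.4], [0, 0, 0, 0, 0, 0, 1.4]]}}

```text
clock: 16.95
tool_pos: [0.5964, 0.0479, 0.0105]
eef_rot: [[-0.999, 0.032, -0.007], [0.032, 0.999, -0.0], [0.007, -0.0, -1.0]]
contact_force: [-9.6, -1.2, 6.0]
opening: 0.014
```

```bash
python3 look.py 11; python3 -c "
from tin import *
im=r.get_image('scene');cv2.imwrite('pics/s11.png',cv2.resize(im[150:230,250:350],None,fx=7,fy=7,interpolation=cv2.INTER_CUBIC)[:,:,::-1])
"
```

```text
16.95 [0.5964 0.0479 0.0105] [-9.56277758 -1.21344822  5.98197365] 0.013951821880590465
```

View pics/s11.png

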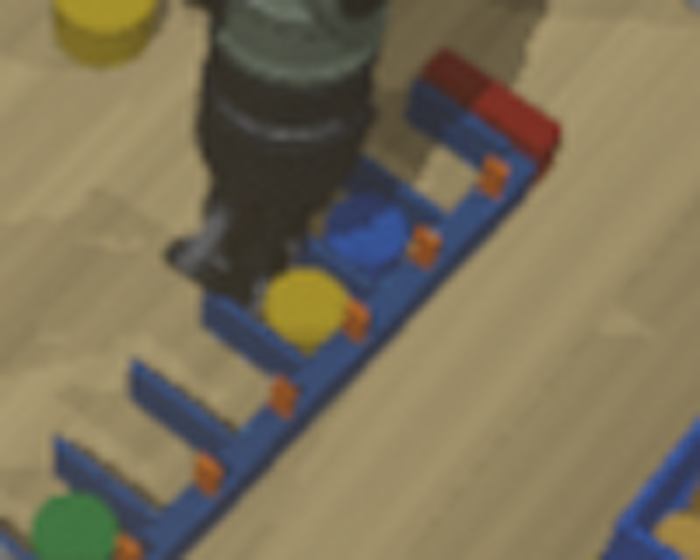

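View pics/side11.png

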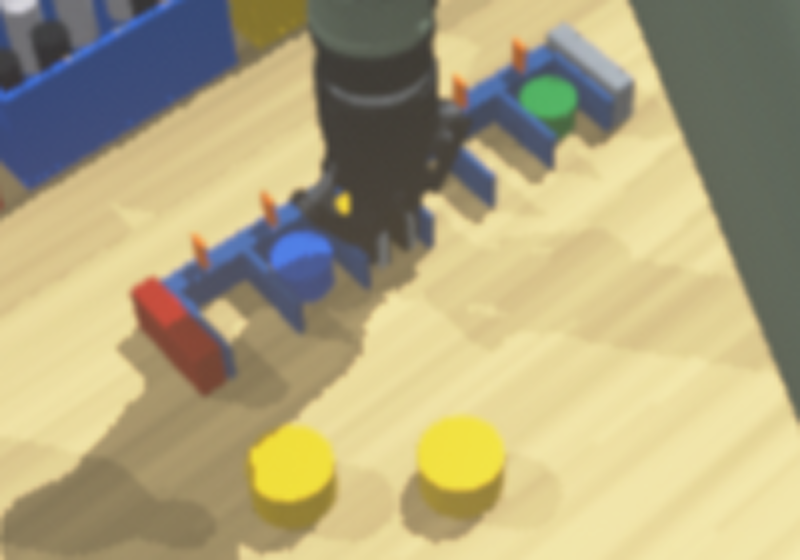

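The tin has stopped against something (9.6 N). The offset of 18.7 + 11 mm puts it at x≈0.626, which is home. I'll back off, lift, and check from above.

Request:
{"method": "play_rows", "body": {"motion": [[0, 0, 0, 0.5, 0, 0, 1.4], [0, 0, 0, 1.5, 0, 0, 1.4], [0, 0, 0, 2.5, 0, 0, 1.4], [0, 0, 0, 3.0, 0, 0, 1.4], [0, 0, 0, 2.0, 0, -3.0, 1.4], [0, 0, 0, 2.0, 0, -3.5, 1.4], [0, 0, 0, 2.0, 0, -3.5, 1.4], [0, 0, 0, 2.0, 0, -3.5, 1.4], [0, 0, 0, 2.0, 0, -3.0, 1.4], [0, 0, 0, 2.0, 0, -3.0, 1.4], [0, 0, 0, 0, 0, 0, 1.4], [0, 0, 0, 0, 0, 0, 1.4]]}}

```text
clock: 18.1
tool_pos: [0.4064, 0.054, 0.2079]
eef_rot: [[-0.999, 0.032, 0.006], [0.032, 0.999, -0.0], [-0.006, -0.0, -1.0]]
contact_force: [0.1, -0.0, 0.4]
opening: 0.0142
```

```bash
python3 look.py 12; python3 -c "
from tin import *
im=r.get_image('scene');cv2.imwrite('pics/s12.png',cv2.resize(im[150:230,250:350],None,fx=7,fy=7,interpolation=cv2.INTER_CUBIC)[:,:,::-1])
for c in ['scene','side']:
  for q in ['tin','blue_tin','green_tin']: print(q,[(np.round(d['point'],4),d['conf']) for d in r.place_of(q,c)])
"
```

```text
18.1 [0.4064 0.054  0.2079] [ 0.09494809 -0.00855032  0.41177201] 0.01415573039318823
tin [(array([ 6.24e-01,  4.44e-02, -1.00e-04]), 0.61), (array([ 0.4363,  0.1253, -0.0017]), 0.5), (array([ 0.5042,  0.2051, -0.0023]), 0.48)]
blue_tin [(array([0.6216, 0.0985, 0.0012]), 0.51)]
green_tin [(array([ 0.6147, -0.1148,  0.0015]), 0.71)]
tin [(array([0.4992, 0.2095, 0.0014]), 0.9), (array([ 0.4345,  0.1284, -0.0051]), 0.89), (array([ 0.6258,  0.0485, -0.0015]), 0.7)]
blue_tin [(array([ 0.6217,  0.1021, -0.0035]), 0.68)]
green_tin [(array([ 0.6205, -0.1167,  0.0007]), 0.55)]
```

View pics/s12.png

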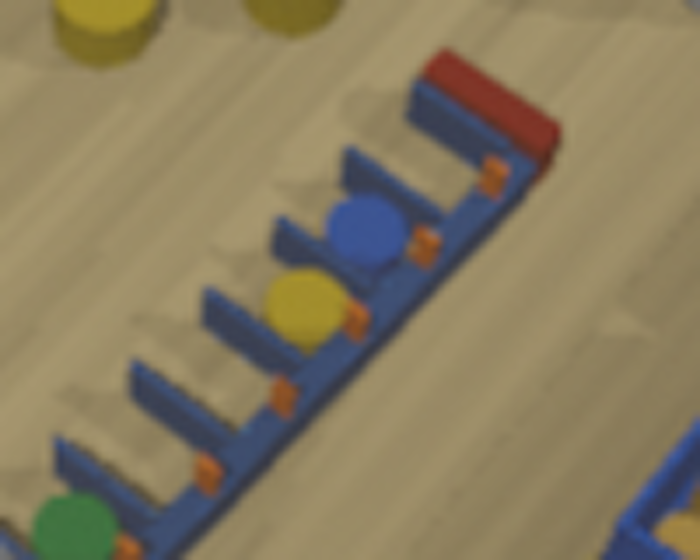

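View pics/side12.png

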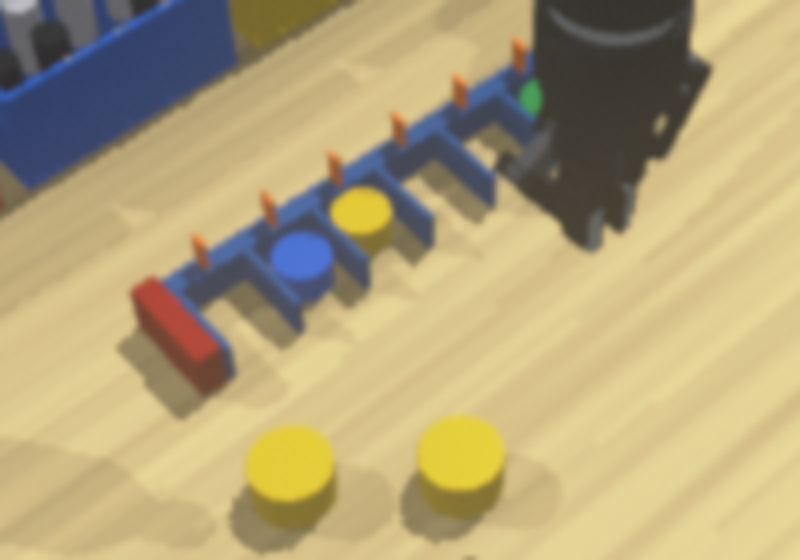

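It looks home. For confirmation I'll take one check from the earlier overhead viewpoint.

Request:
{"method": "play_rows", "body": {"motion": [[0, 0, 6.92, 0, 0, 0, 1.4], [0, 0, 6.92, 0, 0, 0, 1.4], [0, 0, 6.92, 0, 0, 0, 1.4], [0, 0, 6.92, 0, 0, 0, 1.4], [0, 0, 6.92, 0, 0, 0, 1.4], [0, 0, 6.92, 0, 0, 0, 1.4], [0, 0, 6.92, 0, 0, 0, 0], [0, 0, 6.92, 0, 0, 0, 0], [0, 0, 6.92, 0, 0, 0, 0], [0, 0, 6.92, 0, 0, 0, 0], [0, 0, 6.92, 0, 0, 0, 0], [0, 0, 6.92, 0, 0, 0, 0], [0, 0, 6.92, 0, 0, 0, 0], [0, 0, 0, 0, 3.1, 0, 0], [0, 0, 0, 0, 3.1, 0, 0], [0, 0, 0, 0, 3.1, 0, 0], [0, 0, 0, 0, 3.1, 0, 0], [0, 0, 0, 0, 0, 0, 0], [0, 0, 0, 0, 0, 0, 0]]}}

```text
clock: 20.13
tool_pos: [0.5296, 0.05, 0.2047]
eef_rot: [[0.031, 1.0, -0.002], [1.0, -0.031, 0.0], [0.0, -0.002, -1.0]]
contact_force: [-0.1, -0.0, -1.1]
opening: 0.0003
```

```bash
python3 -c "
from tin import *
tins('w13');print(r.read_state()['clock'])
b=cv2.imread('pics/w13.png');cv2.imwrite('pics/w13z.png',cv2.resize(b[60:210,270:420],None,fx=4,fy=4,interpolation=cv2.INTER_CUBIC))"
```

```text
[ 188    0   60   42 1986] [219.5  17.1] [0.5008 0.1969 0.026 ]
[ 129   68   62   59 2811] [158.6  96.9] [0.4372 0.1293 0.026 ]
[ 325  153   43   39 1307] [346.1 171.4] [0.6231 0.0497 0.026 ]
[ 474  211   38  145 2977] [496.6 287.6] [ 0.8039 -0.0931  0.026 ]
20.1833
```

View pics/w13z.png

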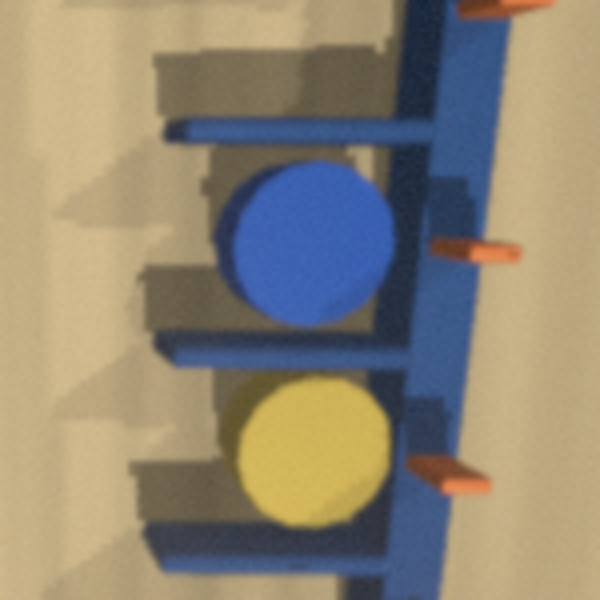

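```bash
python3 -c "
from plant import r
print(r.read_state()['contact_force'],r.finish_job())"
```

```text
the job is handed in; nothing more can be done
[-0.3516976   0.48497045 -0.01757475] None
```

The job is done and handed in at about 20 s on the robot's clock, well under the 61 s limit.

**Tabs:** Starting over the red block at the left end, I ran the closed fingertip along the rail over tabs 1, 2 and 3, then lifted off before tab 4. I photographed tabs 1 and 3 leaning. I did not see tab 2 mid-flick, but the fingertip passed right through its position. Tabs 4–6 stayed upright in the pictures, and all six were upright afterwards.

**Tin:** I used the smallest yellow tin. I pushed it sideways in two pushes, then straight into the third gap. It was only ever pushed along the bench, never gripped or lifted.

**Last checks:**
- **Home position:** the push stopped firmly at about 10 N. From overhead the tin stands upright in the third gap, and its edge meets the rail face to within a fraction of a millimetre once perspective is allowed for.
- **Disagreement:** the position estimates put its centre at x = 0.623–0.626 m, against 0.627 m expected. That is inside their error of about 4 mm.
- **Everything else:** the blue and green tins and the two larger yellow tins are where they were, within measuring error. I did not re-measure the other objects, and the arm never went near them at bench height.

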